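# Weigh a button canister on the sprung hook scale

### The job

Weigh the button canister that has the hang-loop: hang it by its loop on the prong of the spring scale, lowering it slowly until the spring carries all of its weight before you let go, and leave it hanging untouched until it has settled and stayed still for about two seconds. Then take hold of it again, lift it slowly off the hook and stand it gently, upright, in the empty half of the wooden tray. The hook must not jump or snap back at any time nor be pulled near its bottom stop, and everything else on the table stays where it is.

Things in the scene. Friction and masses are not known exactly. Their poses are not given: they have to be found in the camera images.
- canister_grip (a point): Centre of the aluminium grip block at the top of the button canister, on its axis, 112 mm above the underside, 14 mm below the top. The block is 12 mm (x) by 34 mm (y) by 28 mm (z, 98 to 126 mm above the underside). z is up when it stands. Its weight depends on the contents and is not known beforehand (under 0.9 kg). Only this container has a loop.
- canister_foot (a point): Middle of the underside of the same canister: a plain round steel tin, 60 mm in diameter (lid 63 mm), 62 mm high, with an aluminium hang-loop standing on its lid; 126 mm high in all. Same axes as the grip point.
- canister_loop (a point): Middle of the upper edge of the loop's window, which bears on the hook: 98 mm above the underside, 14 mm below the grip point, same axes. The window goes through along x; it is 22 mm wide (y) and 34 mm high (64 to 98 mm above the underside). Side straps 6 mm wide: the loop is 34 mm wide outside, 12 mm thick.
- hook_seat (a point): Where the loop should bear: on top of the scale's prong, a level round steel bar 8 mm in diameter that points along this frame's -x, towards the robot, and moves down with the hook. Its end, 14 to 26 mm in -x from here, turns up to 12 mm above here; a collar 18 mm in diameter stands 14 mm away in +x. Unloaded, this point is 264 mm above the table. z up.
- scale_head (a point): Top of the fixed scale's head, 380 mm above the table, 135 mm in +x of the hook seat (same axes). The head is 45 mm (x) by 75 mm (y) by 25 mm; below it two guide rods, a spring tube and, at +y, a tick plate reaching 70 mm to the side. The foot is a 160 by 140 mm plate, 12 mm high, from 90 mm in -x of here.
- hook (a joint): How far the hook is pulled down, m: 0 unloaded, grows downward, bottom stop at 0.135. The spring pulls up with 60 N per m plus 1.2 N at 0; lightly damped. More than 0.06 m/s of the hook, up or down, counts as a jump; more than 0.13 m as near the stop.
- tray_free (a point): Centre of the floor of the empty half of the fixed wooden tray, 6 mm above the table. Tray 120 mm (its x) by 215 mm (its y), rim 32 mm above the table, walls and divider 6 mm thick; the empty half, 108 by 98 mm inside, is on its -y side. A loopless tin stands in the other half. z up.
- jar: Glass jar with a metal lid, 56 mm in diameter, 78 mm high; origin under its centre. Not to be moved.
- wide_tin: Low steel tin without a loop, 77 mm in diameter, 48 mm high; origin under its centre. Not to be moved.
- tray_tin: Steel tin without a loop in the tray's other half, 63 mm in diameter, 62 mm high; origin under its centre. Not to be moved.
- spool_a: Thread spool standing on end, 42 mm in diameter, 40 mm high; origin under its centre. Not to be moved.
- spool_b: Thread spool standing on end, 42 mm in diameter, 50 mm high; origin under its centre. Not to be moved.
- bobbin: Small bobbin, 25 mm in diameter, 16 mm high; origin under its centre. Not to be moved.
- shears: Steel shears lying flat, about 195 mm long along x (points to +x), 10 mm high; origin at the pivot, on the table. Not to be moved.
Things that resemble listed ones, but are neither listed nor needed, are in the scene too. Leave any green look-alike of the part that bears canister_grip alone.

How it is judged:
By the outcome, as a careful person would: the job done as asked, in the order asked, and still so for the second after the job is handed in, with the robot touching nothing.
It also fails if it takes over 72 s, if anything falls off the work surface, if the arm or the gripper's body presses on something with over 40 N, if the wrist force passes 120 N, or if a joint passes its speed limit or range.

### The arm

A 6-joint arm with a two-finger parallel gripper is mounted at the origin on the work surface. World frame = base frame: x ahead of the robot, y to its left, z up, the work surface at z = 0. Lengths are in m, angles in rad, forces in N, time in s.
With the tool pointing down it reaches from about 0.4 to 0.825 m from the base axis. Payload 7 kg.
Tool frame: the origin (TCP) lies between the finger pads; the fingertips stand 11 mm ahead of it and the grasp point (between the pads) lies 8 mm behind it (arm.tips_ahead is the distance from the TCP to the fingertips, in m); z points along the fingers, x is the direction in which the jaws open and shut, and the axes are right-handed (so a half turn about z gives the same grasp; the last joint's range is limited). The gripper opens to 88 mm and grips with 3 to 60 N. Pads are 19 mm wide; open, the fingers measure 130 mm over their backs; the gripper's body (78 mm by 193 mm) begins 47 mm behind the grasp point.
Start: joints at [-0.991, 0.359, 0.012, 0, -1.224, -0.288], TCP at [0.194, -0.646, 0.212] pointing down, gripper open.
Joint ranges: [-3.07, 3.07], [-1.43, 2.12], [-1.02, 1.25], [-3.03, 1.67], [-3.05, -0], [-3.03, 3.03]. Speed limits (rad/s): [2.39, 2.39, 3.01, 3.14, 3.14, 3.14].

### API

Orientations are given as [roll, pitch, yaw] about the fixed x, y, z axes, in that order (R = Rz(yaw) Ry(pitch) Rx(roll)).
In Python, from station import arm, optics, finder gives the robot as it stands. The module is installed in compiled form; this text tells all that it offers.
- The arm moves only by the tool apply_moves, never from a script. Its argument "increments" is one flat list of numbers, 6 for each row, row after row: the shift along the world's x, y, z in m, then the turn, a rotation vector about the world's x, y, z in rad. In form: [tx, ty, tz, rx, ry, rz, tx, ty, tz, rx, ry, rz, ...]. A call has 1 to 20 rows; each row shifts and turns the pose as measured when the row begins; what a row does not reach is not made up. A row lasts 1/12 s, in which the tool goes at most 41.7 mm and 7.16 degrees, less where a joint would pass 70% of its speed; a pose out of reach is approached as far as the arm can. A call with a gripper value outside its range is refused whole. "hand" is the closure, from 0 (fully open) to 1 (shut), set as the call begins (left out, the last holds). The fingers move at their own pace and stop on an object; "force" is the grip in N (left out, the last holds). Time passes only in rows, so rows that do not move let the fingers close. It gives the time, the measured TCP pose, the force and the opening at its end, in the units of the state.
- arm.get_state(): the state, without advancing time (a new reading comes with each control period).
- optics.grab_frame(name): name is "side" or "top" or "wrist"; returns the picture (384x512x3 uint8, red, green, blue); there is no depth.
- optics.camera_model(name): a dict with "fx", "fy", "cx", "cy" (pixels), "world_to_cam" (4x4, takes a point from world to camera coordinates); the wrist camera has in their place "T_tool_cam" (4x4, takes a point from camera to tool coordinates, whose origin is the TCP and whose axes are the tool frame's). Camera axes: x right, y up, looking along -z (the intrinsics and any distortion apply to the point x, -y, -z); pixel columns grow to the right and rows downward; lengths in m; the calibration is good to about 2 mm. A picture is of the moment at which its call begins: read the wrist's pose just before it. camera_model takes no time and is no camera call.
- arm.job_done(): hands the job in, once; it reports no verdict.
Trained networks look in the newest picture that a camera, given by its name, has taken for a name from the list of things; names that differ only in an ending like _2 or _b are one class to them, and where a whole thing is asked for, a point or a joint stands for the part that bears it (a point fixed in the world has none). Each returns a list of dicts, best first, with "conf" (0 to 1); they miss things now and then, are a little off and sometimes report something else, mostly with a low value. They report only what shows in the picture. A call takes as long as a camera call. They do not tell look-alikes from the thing itself.
- finder.find_in(camera, name): "box" ([left, top, right, bottom] in pixels, round what is visible of it).
- finder.landmark_of(camera, name): "point" ([column, row] in pixels: a listed point, or the origin of a listed thing).
The state is a dict: "t": time; "q": joint angles; "qd": joint speeds; "joint_efforts": joint torques, N m; "eef_pos": TCP position; "ee_rot": TCP orientation; "force": force on the tool from outside, world axes, zero at the start; "moment": the same for the moment, N m; "width": finger opening in m.
Only numpy, scipy, OpenCV 4.12 (cv2) and the standard library are available. Lean on these libraries where they do the work, as an engineer would, in place of code of your own. Each camera call takes 0.05 s, during which the arm holds its last target. There are 200 camera calls.

## Working session

There is one attempt and no reset: what is moved stays moved. The work goes in short steps, Python scripts to look and compute and a tool call to move; the robot and the scene stay as the last step left them, time stands still between calls to the robot, and variables do not carry over. Pictures are saved under pics/ and viewed, about 8 in all and at most 12, crops included, and the job is handed in when it is done.

Besides the shell and the picture viewer there is one more tool, called after "Call:" as name(argument=value, ...), one argument or row to a line, values as JSON. apply_moves: Moves the arm, as the interface text tells. Its arguments: {"type":"object","properties":{"increments":{"type":"array"},"hand":{"type":"number"},"force":{"type":"number"}},"required":["increments"]}

```bash
mkdir -p pics; ls
cat > h.py <<'E'
import numpy as np, cv2
from station import arm, optics, finder
from scipy.spatial.transform import Rotation as R
def cam(name):
    m=optics.camera_model(name)
    if 'world_to_cam' in m: C=np.linalg.inv(np.array(m['world_to_cam']))
    else:
        s=arm.get_state(); T=np.eye(4); T[:3,:3]=R.from_euler('xyz',s['ee_rot']).as_matrix() if len(np.ravel(s['ee_rot']))==3 else np.array(s['ee_rot']); T[:3,3]=s['eef_pos']
        C=T@np.array(m['T_tool_cam'])
    return m,C
def ray(name,p,mc=None):
    m,C=mc or cam(name)
    d=np.array([(p[0]-m['cx'])/m['fx'],-(p[1]-m['cy'])/m['fy'],-1.])
    d=C[:3,:3]@d; return C[:3,3],d/np.linalg.norm(d)
def atz(name,p,z,mc=None):
    o,d=ray(name,p,mc); return o+d*(z-o[2])/d[2]
def proj(name,X,mc=None):
    m,C=mc or cam(name); c=np.linalg.inv(C)@np.append(X,1)
    return m['cx']+m['fx']*c[0]/-c[2], m['cy']-m['fy']*c[1]/-c[2]
def tri(rays):
    A=0;b=0
    for o,d in rays:
        P=np.eye(3)-np.outer(d,d);A=A+P;b=b+P@o
    x=np.linalg.solve(A,b); return x,[np.linalg.norm((np.eye(3)-np.outer(d,d))@(x-o)) for o,d in rays]
E
python3 - <<'E'
from h import *
np.set_printoptions(precision=4,suppress=True)
print(arm.get_state())
ims=[]
for c in ('side','top'):
    im=optics.grab_frame(c);cv2.imwrite(f'pics/{c}0.png',im[:,:,::-1]);
    m=optics.camera_model(c);print(c,{k:v for k,v in m.items() if k!='world_to_cam'},np.linalg.inv(np.array(m['world_to_cam'])))
    for n in ['canister_grip','canister_foot','canister_loop','hook_seat','scale_head','tray_free','tray_tin']:
        print(c,n,[(np.round(r['point'],1),round(r['conf'],2)) for r in finder.landmark_of(c,n)][:4])
    print('box',[(np.round(r['box'],0),round(r['conf'],2)) for r in finder.find_in(c,'canister_grip')])
print(optics.camera_model('wrist'))
E
```

```text
pics
{'t': 0.0, 'q': array([-0.9909,  0.3594,  0.011 , -0.0004, -1.2241, -0.2881]), 'qd': array([ 0.0006,  0.0003,  0.0004, -0.0006, -0.0017, -0.0011]), 'joint_efforts': array([ -0.0003, -58.272 ,  29.3063,   6.9974,   0.007 ,  -0.0001]), 'eef_pos': array([ 0.194 , -0.6459,  0.2112]), 'ee_rot': array([-3.1415, -0.0017,  1.8625]), 'force': array([ 0.1444,  0.1454, -0.7587]), 'moment': array([-0.0368, -0.0227, -0.0045]), 'width': 0.08708179906205744}
side {'fx': 473.80225984820333, 'fy': 473.80225984820333, 'cx': 253.0640747980115, 'cy': 199.3758011378378} [[-0.7344  0.3981 -0.5497 -0.2151]
 [-0.6787 -0.4243  0.5994  0.8284]
 [ 0.0054  0.8133  0.5818  1.0359]
 [ 0.      0.      0.      1.    ]]
side canister_grip [(array([352.1, 195.3]), 0.62)]
side canister_foot [(array([352.2, 220.7]), 0.79)]
side canister_loop [(array([353.4, 202.1]), 0.61)]
side hook_seat [(array([252.3, 196.1]), 0.68)]
side scale_head [(array([222.3, 138.3]), 0.62)]
side tray_free [(array([206.4, 316.4]), 0.61), (array([309.8, 216.6]), 0.22)]
side tray_tin [(array([172.2, 336.9]), 0.65)]
box [(array([345., 189., 3
[... 382 characters left out ...]
 228.5]), 0.68)]
top canister_loop [(array([369.5, 228. ]), 0.77), (array([350.2, 261.8]), 0.55), (array([170.4, 161.9]), 0.34)]
top hook_seat [(array([251.4, 189.8]), 0.48)]
top scale_head [(array([263.1, 133.6]), 0.97)]
top tray_free [(array([182.2, 216.9]), 0.67)]
top tray_tin [(array([150.1, 213.3]), 0.53)]
box [(array([334., 249., 360., 271.]), 0.83), (array([354., 221., 378., 235.]), 0.59)]
{'fx': 315.08980356358245, 'fy': 315.08980356358245, 'cx': 253.52330212040837, 'cy': 191.20457037101158, 'T_tool_cam': array([[ 1.    ,  0.0008, -0.    , -0.0009],
       [ 0.0008, -0.9629, -0.2699, -0.0726],
       [-0.0003,  0.2699, -0.9629, -0.1724],
       [ 0.    ,  0.    ,  0.    ,  1.    ]])}
```

View pics/side0.png

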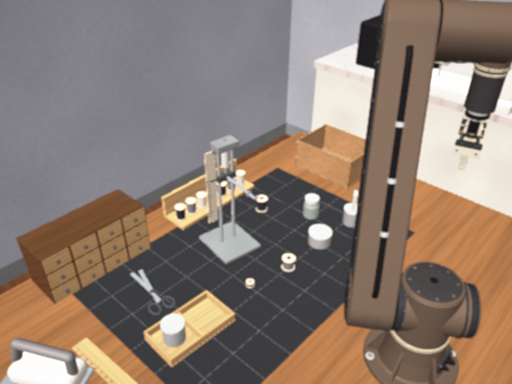

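View pics/top0.png

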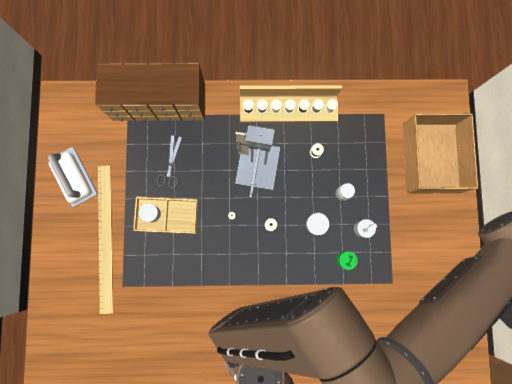

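Top view: the loop canister is the steel tin at (365,229). The green look-alike is at (349,261), and loopless tins and the jar are at (318,224), (149,212) and (346,191). I choose the steel one with the loop at (365,229). The scale head is at (263,134) with its prong end at (251,195), and the empty tray half is at (182,216). Next I triangulate and crop.

Run:
```python
from h import *
np.set_printoptions(precision=4,suppress=True)
P={'canister_grip':((352.1,195.3),(371.9,226)),'canister_foot':((352.2,220.7),(362.1,228.5)),'canister_loop':((353.4,202.1),(369.5,228)),'hook_seat':((252.3,196.1),(251.4,189.8)),'scale_head':((222.3,138.3),(263.1,133.6)),'tray_free':((206.4,316.4),(182.2,216.9)),'tray_tin':((172.2,336.9),(150.1,213.3))}
Z=dict(canister_grip=.112,canister_foot=0,canister_loop=.098,hook_seat=.264,scale_head=.38,tray_free=.006,tray_tin=.006)
for n,(s,t) in P.items():
    print(n,*tri([ray('side',s),ray('top',t)]),'top@z',atz('top',t,Z[n]),'side@z',atz('side',s,Z[n]))
a=cv2.imread('pics/top0.png');b=cv2.imread('pics/side0.png')
r=lambda i,x,y,w,h,k:cv2.resize(i[y:y+h,x:x+w],None,fx=k,fy=k,interpolation=cv2.INTER_CUBIC)
A=r(a,335,205,50,70,6);B=r(a,225,120,65,85,5);C=r(b,330,175,40,60,7)
h=600;out=np.zeros((430,780,3),np.uint8);x=0
for i in(A,B,C):
    i=i[:430];w=min(i.shape[1],780-x);out[:i.shape[0],x:x+w]=i[:,:w];x+=w
cv2.imwrite('pics/crop1.png',out)
```

```text
canister_grip [ 0.4285 -0.3762  0.1095] [np.float64(0.0023858174642252756), np.float64(0.002385817464225123)] top@z [ 0.4264 -0.3768  0.112 ] side@z [ 0.4285 -0.3712  0.112 ]
canister_foot [ 0.4193 -0.3748  0.0053] [np.float64(0.004077046623783103), np.float64(0.004077046623782958)] top@z [ 0.4229 -0.3739  0.    ] side@z [ 0.4195 -0.3837  0.    ]
canister_loop [ 0.4215 -0.3761  0.0843] [np.float64(0.0006332049627103057), np.float64(0.0006332049627104599)] top@z [ 0.4204 -0.3725  0.098 ] side@z [ 0.4128 -0.3584  0.098 ]
hook_seat [0.5298 0.021  0.2616] [np.float64(0.0010284723384740607), np.float64(0.0010284723384741154)] top@z [0.5303 0.0216 0.264 ] side@z [0.5266 0.023  0.264 ]
scale_head [ 0.671  -0.0095  0.3813] [np.float64(0.003475677475337668), np.float64(0.0034756774753376724)] top@z [ 0.6686 -0.0118  0.38  ] side@z [ 0.6763 -0.0098  0.38  ]
tray_free [0.4704 0.2685 0.0107] [np.float64(4.092105920870361e-06), np.float64(4.092105920973619e-06)] top@z [0.4707 0.2693 0.006 ] side@z [0.4735 0.2659 0.006 ]
tray_tin [0.4829 0.3802 0.016 ] [np.float64(0.001276481403969917), np.float64(0.0012764814039698295)] top@z [0.4847 0.3835 0.006 ] side@z [0.4886 0.3751 0.006 ]
```

View pics/crop1.png

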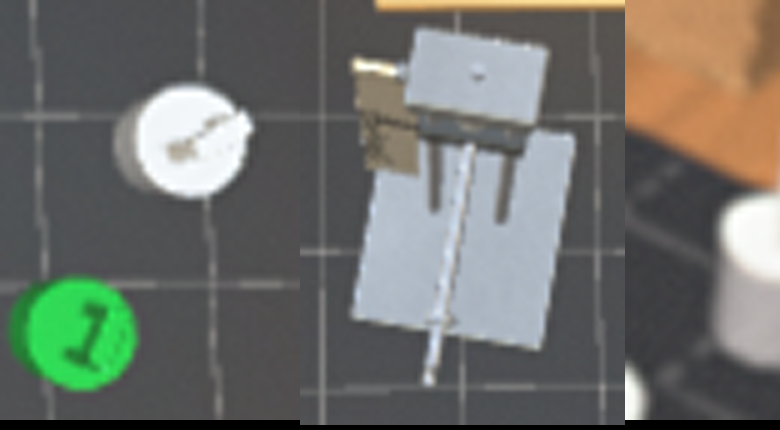

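The crop confirms it: the steel tin carries an aluminium loop, seen edge-on, with its width running lower-left to upper-right (canister yaw about 0.3–0.4). The green tin is the look-alike. The scale's yaw is about -0.23. I move above the canister for a wrist view.

Call:
apply_moves(
  increments=[0.022,0.026,0,0,0,0,0.022,0.026,0,0,0,0,0.022,0.026,0,0,0,0,0.022,0.026,0,0,0,0,0.022,0.026,0,0,0,0,0.022,0.026,0,0,0,0,0.022,0.026,0,0,0,0,0.022,0.026,0,0,0,0,0.022,0.026,0,0,0,0,0,0,0,0,0,0],
  hand=0,
)

```text
t: 1.73
eef_pos: [0.3967, -0.4032, 0.2115]
ee_rot: [3.141, 0.001, 1.856]
force: [-0.4, 0.2, -0.2]
width: 0.0871
```

```bash
cat > look.py <<'E'
from h import *
import sys
np.set_printoptions(precision=4,suppress=True)
s=arm.get_state();mc=cam('wrist');im=optics.grab_frame('wrist');cv2.imwrite(f'pics/{sys.argv[1]}.png',im[:,:,::-1])
print(s['t'],s['eef_pos'],s['ee_rot'],s['q'])
for a in sys.argv[2:]:
    n,z=a.split('=')
    for r in finder.landmark_of('wrist',n)[:3]: print(n,np.round(r['point'],1),round(r['conf'],2),atz('wrist',r['point'],float(z),mc))
E
python3 look.py w1 canister_grip=.112 canister_loop=.098 canister_foot=0
```

```text
1.7333 [ 0.3967 -0.4032  0.2115] [3.141  0.0008 1.8558] [-0.4475  0.1796 -0.2352  0.0002 -1.1551 -0.8383]
canister_grip [276.2 225.8] 0.77 [ 0.4265 -0.3737  0.112 ]
canister_grip [388.5 125.2] 0.65 [ 0.3128 -0.3098  0.112 ]
canister_loop [274.4 216.9] 0.65 [ 0.4233 -0.3755  0.098 ]
canister_loop [381.6 130.2] 0.56 [ 0.3178 -0.308   0.098 ]
canister_foot [348.6 121.7] 0.95 [ 0.3164 -0.3097  0.    ]
```

View pics/w1.png

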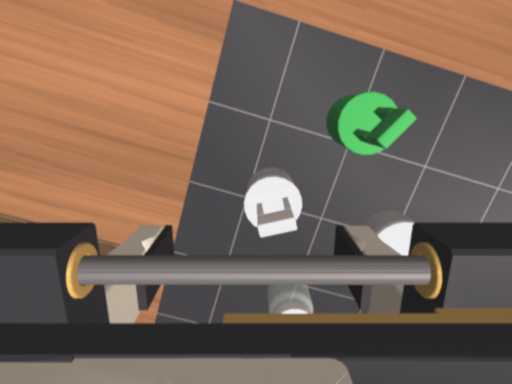

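The wrist view shows the steel canister at about (274,205), its loop block's top face at about (277,225). The green one is at (370,122), so the choice is right. I crop to get the block's corners.

Run:
```python
import cv2
i=cv2.imread('pics/w1.png')[190:250,235:315];cv2.imwrite('pics/w1c.png',cv2.resize(i,None,fx=8,fy=8,interpolation=cv2.INTER_CUBIC))
```

```text
(no output)
```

View pics/w1c.png

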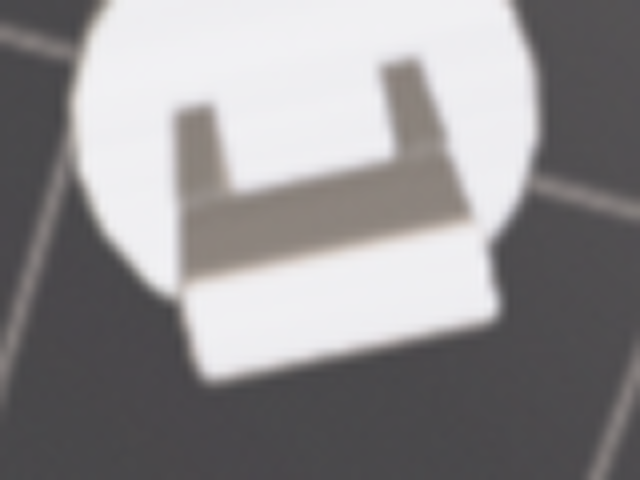

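In the crop the block's top face has corners (180,282), (472,220), (500,320) and (208,382).

Run:
```python
from h import *
np.set_printoptions(precision=4,suppress=True)
c=[(180,282),(472,220),(500,320),(208,382)]
P=np.array([atz('wrist',((x+.5)/8-.5+235,(y+.5)/8-.5+190),.126) for x,y in c])
print(P,P.mean(0))
for a,b in((0,1),(3,2)):
    d=P[b]-P[a];print(np.hypot(*d[:2]),np.arctan2(d[1],d[0])-np.pi/2)
for a,b in((0,3),(1,2)):
    d=P[b]-P[a];print(np.hypot(*d[:2]),np.arctan2(d[1],d[0]))
print(arm.get_state()['ee_rot'])
```

```text
[[ 0.4218 -0.3964  0.126 ]
 [ 0.406  -0.3679  0.126 ]
 [ 0.4163 -0.3613  0.126 ]
 [ 0.4323 -0.3901  0.126 ]] [ 0.4191 -0.3789  0.126 ]
0.032501021409737284 0.5047946572245552
0.03287088936701731 0.5074521008106876
0.012248259781813712 0.5398718389932642
0.012179628544627886 0.5704676838954642
[-3.1407  0.0004  1.8527]
```

Call:
apply_moves(
  increments=[0.0055,0.006,-0.008,0,0,0.056,0.0055,0.006,-0.01,0,0,0.056,0.0055,0.006,-0.01,0,0,0.056,0.0055,0.006,-0.01,0,0,0.056,0,0,-0.01,0,0,0,0,0,0,0,0,0,0,0,0,0,0,0],
)

```text
t: 2.52
eef_pos: [0.4102, -0.3897, 0.1613]
ee_rot: [-3.14, 0.001, 2.071]
force: [-0.2, -0.9, -0.0]
width: 0.0879
```

```bash
python3 look.py w2 canister_grip=.112 canister_loop=.098
python3 - <<'E'
from h import *
s=arm.get_state();print(s['ee_rot'],s['eef_pos']);
# where should block top corners appear if centred under the TCP with tool yaw
y=2.08
for dx,dy in((-6,-17),(-6,17),(6,17),(6,-17)):
    c,q=np.cos(.51),np.sin(.51);dx/=1e3;dy/=1e3
    print(proj('wrist',np.array([.419+c*dx-q*dy,-.379+q*dx+c*dy,.126])))
E
```

```text
2.5167 [ 0.4102 -0.3897  0.1613] [-3.1402  0.0011  2.071 ] [-0.4127  0.2193 -0.3063  0.002  -1.0452 -0.6589]
canister_grip [266.  230.8] 0.69 [ 0.4241 -0.3725  0.112 ]
canister_grip [422.1 142.5] 0.63 [ 0.3136 -0.309   0.112 ]
canister_loop [411.  144.4] 0.77 [ 0.3167 -0.3081  0.098 ]
canister_loop [266.5 220.7] 0.72 [ 0.4212 -0.373   0.098 ]
[-3.14097736e+00  1.85988604e-03  2.07193687e+00] [ 0.41074914 -0.38954452  0.16187243]
(np.float64(238.1446824276603), np.float64(219.7426936668054))
(np.float64(286.43312031549897), np.float64(219.3363665605823))
(np.float64(286.1223356925393), np.float64(235.1132740822398))
(np.float64(238.52714278442886), np.float64(235.50354176424796))
```

View pics/w2.png

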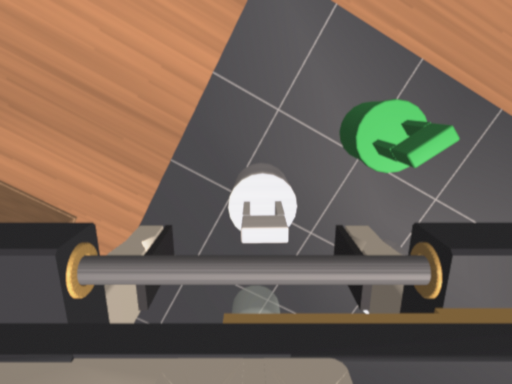

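The block's edges are now square to the jaws, at cols 241–288, rows 227–242. That is about 5 mm further out than predicted, so the corrected centre is about (0.423,-0.375). I move there and descend.

Call:
apply_moves(
  increments=[0.006,0.007,0,0,0,0,0.006,0.007,-0.005,0,0,0,0.0015,0.002,-0.012,0,0,0,0,0,-0.012,0,0,0,0,0,-0.012,0,0,0,0,0,-0.008,0,0,0,0,0,0,0,0,0],
)

```text
t: 3.25
eef_pos: [0.4291, -0.3714, 0.1138]
ee_rot: [3.137, 0.008, 2.069]
force: [0.2, -0.2, 0.2]
width: 0.0875
```

Call:
apply_moves(
  increments=[-0.004,-0.002,-0.004,0,0,0,0,0,0,0,0,0],
)

```text
t: 3.42
eef_pos: [0.4256, -0.3729, 0.1097]
ee_rot: [3.137, 0.008, 2.07]
force: [-1.1, -0.5, 0.6]
width: 0.0877
```

```bash
python3 look.py w3 canister_grip=.112;python3 - <<'E'
from h import *
im=cv2.imread('pics/w3.png');cv2.imwrite('pics/w3c.png',cv2.resize(im[150:270,150:380],None,fx=3,fy=3))
for dx,dy in((-6,-17),(-6,17),(6,17),(6,-17)):
    c,q=np.cos(.505),np.sin(.505);dx/=1e3;dy/=1e3
    print(np.round(proj('wrist',np.array([.4232+c*dx-q*dy,-.3747+q*dx+c*dy,.126]))))
print(arm.get_state()['eef_pos'])
E
```

```text
3.4167 [ 0.4256 -0.3729  0.1097] [3.1374 0.0084 2.0704] [-0.372   0.2641 -0.3785  0.0027 -0.9191 -0.7008]
canister_grip [256.3 231. ] 0.89 [ 0.4243 -0.3727  0.112 ]
canister_grip [465.6 114.8] 0.88 [ 0.3145 -0.3085  0.112 ]
[224. 226.]
[287. 226.]
[287. 246.]
[225. 246.]
[ 0.42653258 -0.37336463  0.11075743]
```

View pics/w3c.png

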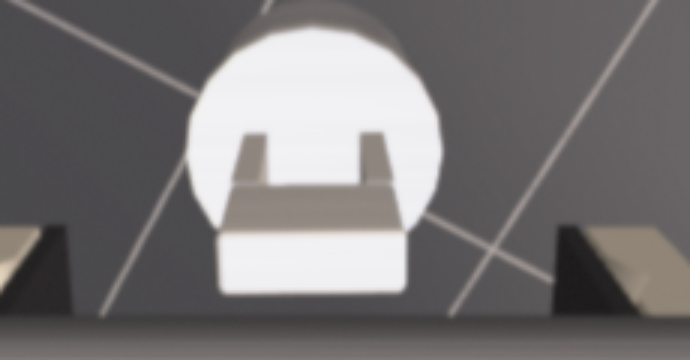

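The block's top face is at cols 223–286, rows 227–248, as predicted, and centred between the pads. I close on it.

Call:
apply_moves(
  increments=[-0.002,-0.001,-0.002,0,0,0,0,0,0,0,0,0,0,0,0,0,0,0,0,0,0,0,0,0,0,0,0,0,0,0,0,0,0,0,0,0,0,0,0,0,0,0,0,0,0,0,0,0],
  hand=1,
  force=35,
)

```text
t: 4.18
eef_pos: [0.4253, -0.3755, 0.1109]
ee_rot: [3.134, 0.013, 2.07]
force: [0.2, 0.5, 0.5]
width: 0.0401
```

Call:
apply_moves(
  increments=[0,0,0,0,0,0,0,0,0,0,0,0,0,0,0,0,0,0,0,0,0,0,0,0],
)

```text
t: 4.52
eef_pos: [0.4268, -0.3766, 0.114]
ee_rot: [3.133, 0.017, 2.071]
force: [-1.3, 2.0, 6.9]
width: 0.0135
```

Width 13.5 mm is less than the 34 mm expected, so I look before going on.

```bash
python3 look.py w4 canister_grip=.112;python3 - <<'E'
from h import *
s=optics.grab_frame('side')[:,:,::-1];t=optics.grab_frame('top')[:,:,::-1]
w=cv2.imread('pics/w4.png')
cv2.imwrite('pics/c4.png',np.hstack([cv2.resize(w[130:330,130:400],(540,400)),cv2.resize(s[150:250,310:375],(260,400))]))
cv2.imwrite('pics/t4.png',t)
print(arm.get_state())
E
```

```text
4.5167 [ 0.4268 -0.3766  0.114 ] [3.1332 0.0173 2.0711] [-0.3759  0.2588 -0.376   0.0059 -0.9173 -0.698 ]
canister_grip [239.8 231.5] 0.73 [ 0.4321 -0.3841  0.112 ]
canister_grip [468.4 116.2] 0.6 [ 0.3146 -0.3088  0.112 ]
{'t': 4.7167, 'q': array([-0.37591651,  0.2574345 , -0.37408481,  0.00722688, -0.91754395,
       -0.69801801]), 'qd': array([ 0.00010255, -0.00224265,  0.00051796, -0.00027774, -0.00054929,
        0.00068875]), 'joint_efforts': array([-4.53412095e-01, -3.74767971e+01,  2.06266344e+01,  4.25959647e+00,
        9.17453170e-01,  1.28439630e-02]), 'eef_pos': array([ 0.42798827, -0.37753515,  0.11565576]), 'ee_rot': array([3.13210077, 0.02038924, 2.0718913 ]), 'force': array([-2.6238398 ,  3.16968415, 16.87013542]), 'moment': array([ 1.05924857,  0.85243337, -0.00991061]), 'width': 0.0017800291847227053}
```

View pics/c4.png

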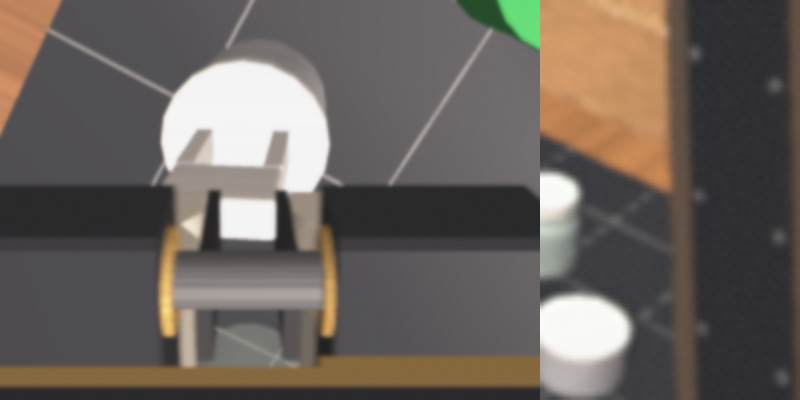

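```bash
python3 look.py w5 canister_grip=.112 canister_foot=0
python3 - <<'E'
from h import *
w=cv2.imread('pics/w5.png');t=cv2.imread('pics/t4.png')
cv2.imwrite('pics/c5.png',np.hstack([cv2.resize(w[120:330,130:380],(500,420)),cv2.resize(t[195:265,335:385],(300,420))]))
print(arm.get_state()['width'],arm.tips_ahead)
E
```

```text
4.7167 [ 0.428  -0.3775  0.1157] [3.1321 0.0204 2.0719] [-0.3759  0.2574 -0.3741  0.0072 -0.9175 -0.698 ]
canister_grip [231.8 228.3] 0.88 [ 0.4346 -0.3899  0.112 ]
canister_grip [470.3 114.9] 0.77 [ 0.3145 -0.3087  0.112 ]
0.0002457574379094887 0.011
```

View pics/c5.png

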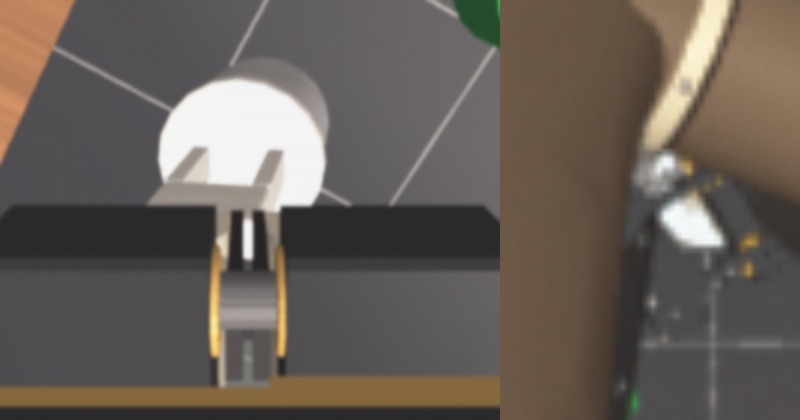

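The fingers shut above the block. Counting pixels (pad gap about 163 px for 88 mm), the fingertips sit about 16 mm behind the reported TCP rather than 11 mm ahead. They pressed on the block's top and tipped the canister slightly to the left. I ease off slowly so it settles back, then look again.

Call:
apply_moves(
  increments=[0,0,0.002,0,0,0,0,0,0.002,0,0,0,0,0,0.002,0,0,0,0,0,0.002,0,0,0,0,0,0.002,0,0,0,0,0,0.002,0,0,0,0,0,0.002,0,0,0,0,0,0.002,0,0,0,0,0,0.003,0,0,0,0,0,0.003,0,0,0,0,0,0.003,0,0,0,0,0,0.003,0,0,0],
)

```text
t: 5.87
eef_pos: [0.4259, -0.3761, 0.1429]
ee_rot: [3.134, 0.015, 2.071]
force: [0.7, 0.2, -0.6]
width: 0.0003
```

```bash
python3 look.py w6 canister_grip=.112 canister_loop=.098; python3 -c "
from h import *
s=arm.get_state();print(s['force'],s['width'])"
```

```text
5.8667 [ 0.4259 -0.3761  0.1429] [3.1344 0.0149 2.0706] [-0.376   0.2299 -0.3397  0.0048 -0.9852 -0.6976]
canister_grip [433.6 114.5] 0.81 [ 0.3154 -0.3105  0.112 ]
canister_grip [258.4 211.7] 0.79 [ 0.424  -0.3748  0.112 ]
canister_loop [424.4 116.6] 0.82 [ 0.3163 -0.3081  0.098 ]
canister_loop [259.5 204.3] 0.62 [ 0.4231 -0.3744  0.098 ]
[ 0.41260135  1.40223128 -0.27020987] 0.000171721651080697
```

The canister is upright again at (0.424,-0.375) with no force on the tool. I open, correct the tilt and offset, then descend about 60 mm.

Call:
apply_moves(
  increments=[0,0,0,0.01,0.014,0,0,0,0,0,0,0,0,0,0,0,0,0,0,0,0,0,0,0,0,0,0,0,0,0,0,0,0,0,0,0,0,0,0,0,0,0],
  hand=0,
)

```text
t: 6.6
eef_pos: [0.4257, -0.3759, 0.1419]
ee_rot: [-3.14, -0.003, 2.07]
force: [0.3, -0.3, -0.3]
width: 0.0418
```

Call:
apply_moves(
  increments=[-0.001,0.0005,0,0,0,0,-0.001,0.0005,0,0,0,0,0,0,0,0,0,0,0,0,-0.006,0,0,0,0,0,-0.008,0,0,0,0,0,-0.009,0,0,0,0,0,-0.009,0,0,0,0,0,-0.009,0,0,0,0,0,-0.008,0,0,0,0,0,-0.005,0,0,0,0,0,0,0,0,0],
)

```text
t: 7.52
eef_pos: [0.4222, -0.3741, 0.0807]
ee_rot: [-3.139, -0.005, 2.07]
force: [-0.2, 0.6, -0.7]
width: 0.0878
```

Now I close; nothing was touched on the way down.

Call:
apply_moves(
  increments=[0,0,0,0,0,0,0,0,0,0,0,0,0,0,0,0,0,0,0,0,0,0,0,0,0,0,0,0,0,0,0,0,0,0,0,0,0,0,0,0,0,0,0,0,0,0,0,0,0,0,0,0,0,0,0,0,0,0,0,0],
  hand=1,
  force=35,
)

```text
t: 8.35
eef_pos: [0.4232, -0.3746, 0.0821]
ee_rot: [-3.14, -0.003, 2.07]
force: [0.3, -0.1, -1.8]
width: 0.034
```

```bash
python3 look.py w7 canister_grip=.112 canister_loop=.098; python3 -c "
from h import *
s=arm.get_state();print(s['force'],s['width'])"
```

```text
8.35 [ 0.4232 -0.3746  0.0821] [-3.1401 -0.0031  2.0704] [-0.379   0.3014 -0.3983 -0.0011 -0.8744 -0.6914]
canister_grip [255.5 256.6] 0.83 [ 0.4242 -0.3741  0.112 ]
canister_grip [501.6 124.6] 0.62 [ 0.3152 -0.3089  0.112 ]
canister_loop [252.4 241.9] 0.9 [ 0.4236 -0.3762  0.098 ]
canister_loop [479.5 125.9] 0.56 [ 0.3164 -0.308   0.098 ]
[-0.95008101  0.53203706 -0.35414222] 0.03345852264721469
```

Gripped at 34 mm, with the pose agreeing with the picture. I lift, and refine the hook from the top picture meanwhile.

Call:
apply_moves(
  increments=[0,0,0.004,0,0,0,0,0,0.008,0,0,0,0,0,0.012,0,0,0,0,0,0.016,0,0,0,0,0,0.018,0,0,0,0,0,0.018,0,0,0,0,0,0.018,0,0,0,0,0,0.018,0,0,0,0,0,0.018,0,0,0,0,0,0.018,0,0,0,0,0,0.014,0,0,0,0,0,0.008,0,0,0,0,0,0,0,0,0,0,0,0,0,0,0],
)

```text
t: 9.67
eef_pos: [0.4126, -0.3671, 0.2548]
ee_rot: [-3.131, -0.026, 2.066]
force: [0.2, -0.7, -6.2]
width: 0.0338
```

Run:
```python
from h import *
np.set_printoptions(precision=4,suppress=True)
for i in range(6):
    s=arm.get_state();print(s['t'],s['force'],s['moment'],s['width'],s['eef_pos']); optics.grab_frame('side' if i%2 else 'top')
A=atz('top',(259,150),.262);B=atz('top',(250.6,196),.27);print('prong',A,B,np.arctan2(*(A-B)[1::-1]));print('collar',atz('top',(253,184.4),.265))
for c in('side','top'):
  for n,z in(('hook_seat',.264),('scale_head',.38),('tray_free',.006),('canister_loop',0),('canister_foot',0),('tray_tin',.006)):
    for r in finder.landmark_of(c,n)[:2]: print(c,n,r['point'],round(r['conf'],2),atz(c,r['point'],z))
```

```text
9.6667 [ 0.1867 -0.6692 -6.1542] [-0.0302 -0.1159  0.0156] 0.033807802872925605 [ 0.4126 -0.3671  0.2548]
9.7167 [ 0.2351 -0.3905 -6.2358] [-0.0559 -0.1385  0.0134] 0.03371874919793825 [ 0.4125 -0.3671  0.2547]
9.7667 [ 0.124   0.2904 -6.5793] [-0.1681 -0.1378 -0.0311] 0.03356383451154754 [ 0.4124 -0.3671  0.2543]
9.8167 [ 0.5924 -0.7818 -6.1155] [-0.0898 -0.1317 -0.0051] 0.033787083818742014 [ 0.4123 -0.3671  0.254 ]
9.8667 [-0.3438 -1.1423 -6.2978] [-0.0703 -0.096  -0.0106] 0.03363800597664565 [ 0.4124 -0.3671  0.254 ]
9.9167 [-0.5899 -0.1377 -7.75  ] [-0.104  -0.1435 -0.0159] 0.033684007639582125 [ 0.4124 -0.3671  0.2541]
prong [ 0.6511 -0.0023  0.262 ] [0.511  0.0242 0.27  ] -0.18664213650787995
collar [0.5463 0.0168 0.265 ]
side hook_seat [254.5, 194.5] 0.57 [0.5274 0.0129 0.264 ]
side scale_head [204.1, 317.6] 0.32 [0.2244 0.4748 0.38  ]
side scale_head [307.9, 214.0] 0.31 [0.2743 0.1092 0.38  ]
side tray_free [205.3, 317.6] 0.55 [0.4726 0.2709 0.006 ]
side canister_foot [359.3, 184.5] 0.44 [ 0.5268 -0.5991  0.    ]
side canister_foot [150.6, 296.4] 0.26 [0.6514 0.3229 0.    ]
side tray_tin [175.5, 335.4] 0.68 [0.486 0.366 0.006]
top hook_seat [248.7, 189.2] 0.6 [0.5321 0.0296 0.264 ]
top scale_head [258.4, 132.2] 0.57 [0.6726 0.001  0.38  ]
top tray_free [180.3, 215.9] 0.6 [0.4744 0.2761 0.006 ]
top canister_loop [180.8, 220.5] 0.54 [0.4583 0.2752 0.    ]
top canister_loop [261.8, 133.9] 0.37 [ 0.774  -0.0182  0.    ]
top tray_tin [152.2, 213.8] 0.85 [0.4829 0.376  0.006 ]
```

Weight is about 6.2 N, so about 82 mm of travel is expected. My best hook seat estimate is (0.531, 0.0205) at yaw about -0.18. I move to a stand-off 80 mm in front of the prong.

Call:
apply_moves(
  increments=[0.002,0.012,0.001,-0.004,-0.006,-0.04,0.0023,0.0235,0.001,-0.004,-0.006,-0.04,0.0023,0.0235,0.001,-0.004,-0.006,-0.04,0.0023,0.0235,0.001,-0.004,-0.006,-0.04,0.0023,0.0235,0.001,0,0,-0.04,0.0023,0.0235,0.001,0,0,-0.04,0.0023,0.0235,0.001,0,0,-0.04,0.0023,0.0235,0.001,0,0,-0.04,0.0023,0.0235,0.001,0,0,-0.04,0.0023,0.0235,0.001,0,0,-0.04,0.0023,0.0235,0.001,0,0,-0.04,0.0023,0.0235,0.001,0,0,-0.04,0.0023,0.0235,0.001,0,0,-0.04,0.0023,0.0235,0.001,0,0,-0.04,0.0023,0.0235,0.001,0,0,-0.04,0.0023,0.02,0,0,0,-0.04,0.001,0.012,0,0,0,-0.04,0,0,0,0,0,0,0,0,0,0,0,0],
)

```text
t: 12.15
eef_pos: [0.448, 0.0224, 0.2734]
ee_rot: [3.13, -0.005, 1.35]
force: [-0.1, 0.2, -5.6]
width: 0.0336
```

```bash
python3 look.py w8 hook_seat=.264 canister_grip=.303
python3 - <<'E'
from h import *
np.set_printoptions(precision=4,suppress=True)
s=optics.grab_frame('side')[:,:,::-1];t=optics.grab_frame('top')[:,:,::-1];w=cv2.imread('pics/w8.png')
cv2.imwrite('pics/s8.png',s);cv2.imwrite('pics/t8.png',t)
cv2.imwrite('pics/c8.png',np.vstack([np.hstack([cv2.resize(s[140:240,190:320],(390,300),interpolation=2),cv2.resize(t[110:240,190:350],(370,300),interpolation=2)]),cv2.resize(w[190:384],(760,288))]))
for c in('side','top'):
  for n in('hook_seat','canister_loop','canister_grip','canister_foot','scale_head'):
    for r in finder.landmark_of(c,n)[:1]: print(c,n,r['point'],round(r['conf'],2))
e=arm.get_state()['eef_pos'];print(e)
for c in('side','top'): print(c,'pred loop',proj(c,e+[0,0,.016]),'foot',proj(c,e-[0,0,.082]),'seat',proj(c,np.array([.531,.0205,.264])))
E
```

```text
12.15 [0.448  0.0224 0.2734] [ 3.1298 -0.0046  1.35  ] [ 0.4958 -0.0733 -0.3661  0.0045 -1.2661 -2.2887]
canister_grip [252.3 255.3] 0.58 [0.4484 0.0207 0.303 ]
side hook_seat [249.3, 195.1] 0.84
side canister_loop [273.4, 205.2] 0.86
side canister_grip [278.3, 194.7] 0.93
side canister_foot [276.5, 226.5] 0.8
side scale_head [224.6, 139.6] 0.71
top canister_grip [352.7, 262.1] 0.64
top canister_foot [313.8, 225.6] 0.69
top scale_head [261.3, 131.8] 0.8
[0.4482 0.0218 0.2733]
side pred loop (np.float64(273.88965299548397), np.float64(199.69780278703436)) foot (np.float64(272.8156829133462), np.float64(227.87547155068432)) seat (np.float64(251.74997334532202), np.float64(195.11289996472755))
top pred loop (np.float64(251.6009238575937), np.float64(216.83370353631065)) foot (np.float64(251.6609744752555), np.float64(219.07924147497084)) seat (np.float64(251.78512170278242), np.float64(189.54777953098167))
```

View pics/c8.png

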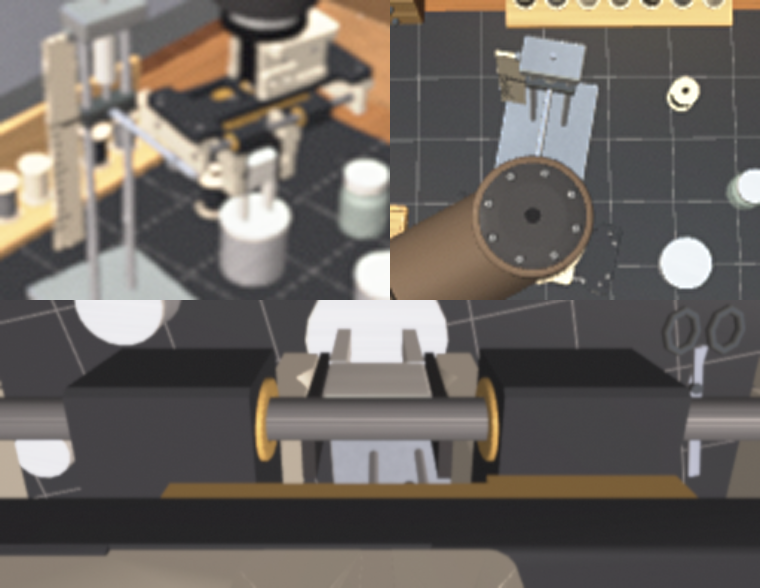

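The side crop shows the canister gripped at the loop, short of the prong and slightly to its -y side. I line up with the prong axis: y +13 mm, z -6 mm, yaw +0.04.

Call:
apply_moves(
  increments=[0.002,0.004,-0.002,0,0.006,0.02,0.002,0.004,-0.002,0,0.006,0.02,0.002,0.004,-0.001,0,0,0,0,0,0,0,0,0,0,0,0,0,0,0],
)

```text
t: 13.32
eef_pos: [0.4551, 0.0354, 0.2675]
ee_rot: [-3.14, -0.002, 1.393]
force: [-0.6, -1.1, -6.8]
width: 0.0337
```

Run:
```python
from h import *
np.set_printoptions(precision=4,suppress=True)
print(arm.get_state())
for d,z in((-.026,.276),(-.014,.264),(0,.264),(.014,.27),(.1,.264)):
    X=np.array([.531+.984*d,.0205-.18*d,z]);print(d,z,'side',np.round(proj('side',X),1),'top',np.round(proj('top',X),1))
s=cv2.imread('pics/s8.png');cv2.imwrite('pics/s8c.png',cv2.resize(s[165:215,215:300],None,fx=9,fy=9,interpolation=cv2.INTER_CUBIC))
```

```text
{'t': 13.3167, 'q': array([ 0.509 , -0.0455, -0.3508, -0.0025, -1.2653, -2.257 ]), 'qd': array([ 0.0076,  0.0124,  0.0039, -0.0007,  0.008 , -0.0051]), 'joint_efforts': array([  0.0144, -28.4446,  32.563 ,   8.1435,  -0.0417,   0.0237]), 'eef_pos': array([0.4551, 0.0354, 0.2675]), 'ee_rot': array([-3.1401, -0.0019,  1.3928]), 'force': array([-0.5908, -1.1103, -6.8268]), 'moment': array([-0.057, -0.036,  0.047]), 'width': 0.033740761992737296}
-0.026 0.276 side [257.4 195.9] top [250.3 197.7]
-0.014 0.264 side [254.7 197.4] top [251.  194.2]
0 0.264 side [251.7 195.1] top [251.8 189.5]
0.014 0.27 side [248.8 191.1] top [252.6 184.6]
0.1 0.264 side [231.6 179.6] top [257.5 157. ]
```

View pics/s8c.png

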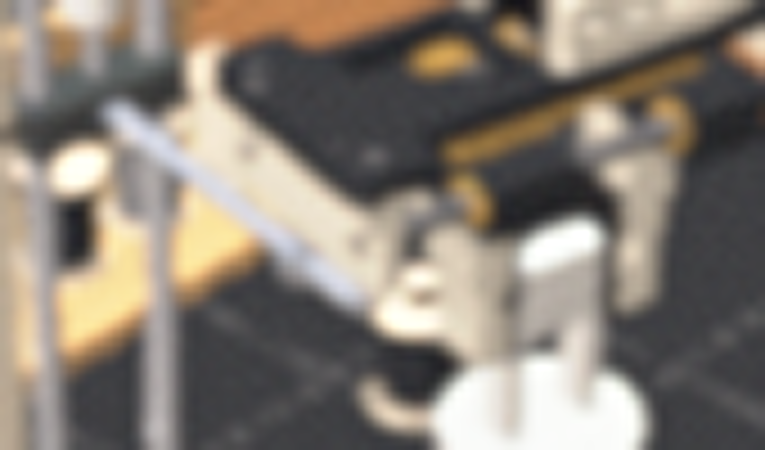

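The crop shows the prong line from (227,177) to its end near (255.5,198), with the collar at (248,193). That agrees with my estimate to about 2 mm. I thread the window over the prong.

Call:
apply_moves(
  increments=[0.006,-0.0012,0,0,0,0,0.007,-0.0014,0,0,0,0,0.007,-0.0014,0,0,0,0,0.007,-0.0014,0,0,0,0,0.004,-0.0008,0,0,0,0,0,0,0,0,0,0],
)

```text
t: 13.82
eef_pos: [0.4902, 0.0286, 0.2674]
ee_rot: [-3.141, -0.002, 1.393]
force: [0.6, -0.6, -5.8]
width: 0.0337
```

Call:
apply_moves(
  increments=[0.005,-0.001,0,0,0,0,0.006,-0.0012,0,0,0,0,0.006,-0.0012,0,0,0,0,0.006,-0.0012,0,0,0,0,0.006,-0.0012,0,0,0,0,0.005,-0.001,0,0,0,0,0.002,0,0,0,0,0,0,0,0,0,0,0,0,0,0,0,0,0],
)

```text
t: 14.57
eef_pos: [0.5306, 0.0204, 0.2666]
ee_rot: [-3.139, -0.001, 1.392]
force: [0.2, 0.8, -7.0]
width: 0.0335
```

Run:
```python
from h import *
np.set_printoptions(precision=4,suppress=True)
s=optics.grab_frame('side');cv2.imwrite('pics/s9.png',s[:,:,::-1])
for n in('hook_seat','canister_loop','canister_grip','canister_foot'):
    for r in finder.landmark_of('side',n)[:1]: print(n,r['point'],round(r['conf'],2))
st=arm.get_state();e=st['eef_pos'];print(e,st['force'],st['moment'],st['ee_rot'])
print('pred',[np.round(proj('side',e+[0,0,z]),1) for z in(.016,.03,-.082)])
```

```text
hook_seat [252.7, 197.4] 0.65
canister_loop [371.9, 222.9] 0.84
canister_grip [253.8, 183.8] 0.87
canister_foot [252.6, 217.4] 0.91
[0.5303 0.0205 0.2669] [-0.1954 -0.9383 -6.4811] [-0.0538 -0.0727 -0.0329] [-3.1397 -0.001   1.3923]
pred [array([252. , 189.7]), array([252. , 185.6]), array([251.8, 217.3])]
```

Call:
apply_moves(
  increments=[0,0,-0.002,0,0,0,0,0,-0.002,0,0,0,0,0,-0.002,0,0,0,0,0,-0.002,0,0,0,0,0,-0.002,0,0,0,0,0,-0.002,0,0,0,0,0,-0.002,0,0,0,0,0,-0.0015,0,0,0,0,0,-0.0015,0,0,0,0,0,-0.0015,0,0,0,0,0,-0.0015,0,0,0,0,0,-0.0015,0,0,0,0,0,-0.002,0,0,0,0,0,-0.002,0,0,0,0,0,-0.002,0,0,0],
)

```text
t: 16.07
eef_pos: [0.5299, 0.0207, 0.2378]
ee_rot: [-3.141, -0.002, 1.393]
force: [-0.8, -0.1, -4.5]
width: 0.0337
```

Force has gone from -6.4 to -4.5 N at 10 mm of travel, which is just what the spring should give, so the loop bears on the prong. I keep lowering.

Call:
apply_moves(
  increments=[0,0,-0.002,0,0,0,0,0,-0.0025,0,0,0,0,0,-0.0025,0,0,0,0,0,-0.0025,0,0,0,0,0,-0.0025,0,0,0,0,0,-0.0025,0,0,0,0,0,-0.0025,0,0,0,0,0,-0.0025,0,0,0,0,0,-0.0025,0,0,0,0,0,-0.0025,0,0,0,0,0,-0.0025,0,0,0,0,0,-0.0025,0,0,0,0,0,-0.0025,0,0,0,0,0,-0.0025,0,0,0,0,0,-0.0025,0,0,0,0,0,-0.0025,0,0,0,0,0,-0.002,0,0,0,0,0,-0.0015,0,0,0,0,0,-0.001,0,0,0,0,0,0,0,0,0],
)

```text
t: 17.73
eef_pos: [0.53, 0.0206, 0.1898]
ee_rot: [3.141, -0.002, 1.394]
force: [-2.0, -0.4, -1.6]
width: 0.0337
```

```bash
cat > f.py <<'E'
from h import *
np.set_printoptions(precision=3,suppress=True)
F=[]
for i in range(6):
    s=arm.get_state();F.append(np.r_[s['force'],s['moment'],s['eef_pos'],s['width']]); optics.grab_frame('side')
print(s['t'],np.mean(F,0),np.std(F,0)[:3],s['ee_rot'])
E
python3 f.py
```

```text
17.9833 [-2.075  0.486 -1.942  0.184  0.821 -0.002  0.53   0.021  0.19   0.034] [0.643 0.558 0.312] [ 3.141 -0.002  1.394]
```

The spring carries 4.7 N at 58 mm, but a side force of about -2 N in x has built up: either friction on the prong or the collar. I ease 2 mm in -x to relieve it.

Call:
apply_moves(
  increments=[-0.001,0,0,0,0,0,-0.001,0,0,0,0,0,0,0,0,0,0,0],
)

```text
t: 18.28
eef_pos: [0.53, 0.0207, 0.1913]
ee_rot: [3.137, -0.003, 1.394]
force: [-1.7, -0.1, -1.6]
width: 0.0339
```

```bash
python3 f.py
```

```text
18.5333 [-0.367 -0.496 -2.189 -0.162  0.135 -0.027  0.53   0.021  0.191  0.034] [0.704 0.4   0.47 ] [ 3.137 -0.003  1.394]
```

The side force relaxed, so it was friction. I lower most of the rest.

Call:
apply_moves(
  increments=[0,0,-0.0015,0,0,0,0,0,-0.002,0,0,0,0,0,-0.002,0,0,0,0,0,-0.002,0,0,0,0,0,-0.002,0,0,0,0,0,-0.002,0,0,0,0,0,-0.002,0,0,0,0,0,-0.002,0,0,0,0,0,-0.002,0,0,0,0,0,-0.002,0,0,0,0,0,-0.0015,0,0,0,0,0,-0.001,0,0,0,0,0,0,0,0,0,0,0,0,0,0,0],
)

```text
t: 19.75
eef_pos: [0.53, 0.0207, 0.1667]
ee_rot: [3.137, -0.002, 1.394]
force: [-0.2, -0.5, -0.2]
width: 0.0338
```

```bash
python3 f.py
```

```text
20.0 [-0.893  0.068 -0.079 -0.104  0.294  0.002  0.53   0.021  0.167  0.034] [0.466 0.389 0.31 ] [ 3.137 -0.002  1.394]
```

The tool now reads about zero within noise at 81 mm of travel, so the spring carries the weight. I release.

Call:
apply_moves(
  increments=[0,0,0,0,0,0,0,0,0,0,0,0,0,0,0,0,0,0,0,0,0,0,0,0,0,0,0,0,0,0,0,0,0,0,0,0,0,0,0,0,0,0,0,0,0,0,0,0,0,0,0,0,0,0,0,0,0,0,0,0],
  hand=0,
)

```text
t: 20.88
eef_pos: [0.5315, 0.0212, 0.1677]
ee_rot: [3.134, -0.004, 1.395]
force: [-0.3, -0.1, 0.4]
width: 0.0869
```

```bash
python3 f.py; python3 look.py w10 canister_grip=.197
python3 - <<'E'
from h import *
L=[]
for k in range(10):
    s=optics.grab_frame('side')
    L+= [r['point'] for r in finder.landmark_of('side','canister_foot')[:1]]
print(np.round(L,1).tolist(), np.round(proj('side',arm.get_state()['eef_pos']-[0,0,.082]),1))
cv2.imwrite('pics/s10.png',s[:,:,::-1])
E
```

```text
21.1333 [-0.217  0.262  0.375 -0.042  0.014 -0.003  0.531  0.021  0.168  0.087] [0.344 0.304 0.488] [ 3.134 -0.004  1.395]
21.1833 [0.5315 0.0212 0.1677] [ 3.1342 -0.0036  1.3946] [ 0.4095  0.1536 -0.3739  0.0012 -1.0351 -2.1571]
canister_grip [252.9 244.4] 0.61 [0.5264 0.0208 0.197 ]
[[368.0, 244.1], [252.3, 244.4], [254.3, 243.6], [364.9, 245.7], [366.0, 242.3], [366.2, 243.7], [366.5, 243.1], [365.2, 242.6], [364.7, 242.3], [368.4, 245.0]] [251.3 242.9]
```

Call:
apply_moves(
  increments=[0,0,0,0,0,0,0,0,0,0,0,0,0,0,0,0,0,0,0,0,0,0,0,0,0,0,0,0,0,0,0,0,0,0,0,0,0,0,0,0,0,0,0,0,0,0,0,0,0,0,0,0,0,0,0,0,0,0,0,0,0,0,0,0,0,0,0,0,0,0,0,0,0,0,0,0,0,0,0,0,0,0,0,0,0,0,0,0,0,0,0,0,0,0,0,0,0,0,0,0,0,0,0,0,0,0,0,0,0,0,0,0,0,0,0,0,0,0,0,0],
)

```text
t: 23.95
eef_pos: [0.5315, 0.0212, 0.1677]
ee_rot: [3.134, -0.004, 1.395]
force: [0.9, 0.7, 0.3]
width: 0.0874
```

```bash
cat > still.py <<'E'
from h import *
ref=None;o=[]
for k in range(16):
    g=cv2.cvtColor(optics.grab_frame('wrist'),cv2.COLOR_RGB2GRAY).astype(np.float32)[150:225,190:320]
    if ref is None: ref=g
    (dx,dy),r=cv2.phaseCorrelate(ref,g,cv2.createHanningWindow(g.shape[::-1],cv2.CV_32F)); o.append((round(dx,2),round(dy,2),round(float(np.abs(g-ref).mean()),2)))
print(arm.get_state()['t'],o)
E
python3 still.py
```

```text
24.75 [(0.5, 0.5, 0.0), (0.47, 0.54, 0.33), (0.53, 0.51, 0.33), (0.49, 0.53, 0.33), (0.5, 0.51, 0.34), (0.52, 0.52, 0.33), (0.5, 0.53, 0.33), (0.53, 0.55, 0.33), (0.51, 0.49, 0.33), (0.51, 0.55, 0.34), (0.52, 0.53, 0.33), (0.53, 0.53, 0.32), (0.53, 0.54, 0.32), (0.53, 0.5, 0.32), (0.53, 0.52, 0.33), (0.51, 0.52, 0.32)]
```

Still to sub-pixel. I wait more than 2 s longer.

Call:
apply_moves(
  increments=[0,0,0,0,0,0,0,0,0,0,0,0,0,0,0,0,0,0,0,0,0,0,0,0,0,0,0,0,0,0,0,0,0,0,0,0,0,0,0,0,0,0,0,0,0,0,0,0,0,0,0,0,0,0,0,0,0,0,0,0,0,0,0,0,0,0,0,0,0,0,0,0,0,0,0,0,0,0,0,0,0,0,0,0,0,0,0,0,0,0,0,0,0,0,0,0,0,0,0,0,0,0,0,0,0,0,0,0,0,0,0,0,0,0,0,0,0,0,0,0],
)

```text
t: 26.42
eef_pos: [0.5315, 0.0212, 0.1678]
ee_rot: [3.134, -0.004, 1.395]
force: [0.9, 0.6, 0.1]
width: 0.0875
```

```bash
python3 still.py
python3 - <<'E'
from h import *
np.set_printoptions(precision=4,suppress=True)
for c in('side','top'):
    optics.grab_frame(c)
    for n in('tray_free','tray_tin'):
        for r in finder.landmark_of(c,n)[:1]: print(c,n,r['point'],round(r['conf'],2),atz(c,r['point'],.006))
t=cv2.imread('pics/top0.png')
# tray corners by colour
hsv=cv2.cvtColor(t,cv2.COLOR_BGR2HSV)[185:245,125:205];m=cv2.inRange(hsv,(12,50,90),(35,255,255))
p=cv2.findNonZero(m);r=cv2.minAreaRect(p);print(r);B=cv2.boxPoints(r)+[125,185];print(B);
W=np.array([atz('top',b,.032) for b in B]);print(W,W.mean(0),[np.linalg.norm(W[i]-W[i-1]) for i in range(4)])
E
```

```text
27.2167 [(0.5, 0.5, 0.0), (0.53, 0.52, 0.32), (0.53, 0.54, 0.33), (0.53, 0.55, 0.31), (0.52, 0.54, 0.32), (0.52, 0.53, 0.32), (0.54, 0.5, 0.32), (0.52, 0.5, 0.32), (0.52, 0.51, 0.32), (0.52, 0.55, 0.33), (0.53, 0.51, 0.32), (0.5, 0.51, 0.32), (0.53, 0.5, 0.33), (0.5, 0.51, 0.32), (0.53, 0.5, 0.31), (0.53, 0.53, 0.32)]
side tray_free [204.2, 316.7] 0.96 [0.4772 0.2708 0.006 ]
side tray_tin [173.8, 335.4] 0.74 [0.4893 0.3691 0.006 ]
top tray_free [314.1, 148.2] 0.53 [ 0.7173 -0.2086  0.006 ]
top tray_tin [312.2, 224.3] 0.43 [ 0.4396 -0.194   0.006 ]
((35.3426399230957, 25.20304298400879), (74.09693145751953, 45.24187469482422), 4.085616588592529)
[[121.7766 230.1269]
 [125.     185.    ]
 [198.9086 190.2792]
 [195.6853 235.4061]]
[[0.4249 0.4739 0.032 ]
 [0.5835 0.4674 0.032 ]
 [0.5623 0.2072 0.032 ]
 [0.4038 0.2173 0.032 ]] [0.4936 0.3415 0.032 ] [np.float64(0.25749671661868456), np.float64(0.1587466208352549), np.float64(0.26105191485319473), np.float64(0.15881297835353916)]
```

Settled and still for over 3 s (t ≈ 24 to 27). I regrasp.

Call:
apply_moves(
  increments=[0,0,0,0,0,0,0,0,0,0,0,0,0,0,0,0,0,0,0,0,0,0,0,0,0,0,0,0,0,0,0,0,0,0,0,0,0,0,0,0,0,0,0,0,0,0,0,0,0,0,0,0,0,0,0,0,0,0,0,0,0,0,0,0,0,0],
  hand=1,
  force=35,
)

```text
t: 28.43
eef_pos: [0.5315, 0.0211, 0.1677]
ee_rot: [3.134, -0.004, 1.395]
force: [-0.5, -0.0, 0.1]
width: 0.0339
```

```bash
python3 f.py
```

```text
28.6833 [-0.842  0.315  0.084 -0.005  0.006  0.008  0.531  0.021  0.168  0.034] [0.246 0.511 0.281] [ 3.134 -0.003  1.395]
```

Call:
apply_moves(
  increments=[0,0,0.001,0,0,0,0,0,0.002,0,0,0,0,0,0.0025,0,0,0,0,0,0.0025,0,0,0,0,0,0.0025,0,0,0,0,0,0.0025,0,0,0,0,0,0.0025,0,0,0,0,0,0.0025,0,0,0,0,0,0.0025,0,0,0,0,0,0.0025,0,0,0,0,0,0.0025,0,0,0,0,0,0.0025,0,0,0,0,0,0.0025,0,0,0,0,0,0.0025,0,0,0,0,0,0.0025,0,0,0,0,0,0.0025,0,0,0,0,0,0.0025,0,0,0,0,0,0.0025,0,0,0,0,0,0.0025,0,0,0,0,0,0.002,0,0,0],
)

```text
t: 30.4
eef_pos: [0.5314, 0.0211, 0.2192]
ee_rot: [3.135, -0.003, 1.394]
force: [1.8, -0.7, -3.6]
width: 0.0335
```

Call:
apply_moves(
  increments=[0,0,0.002,0,0,0,0,0,0.0025,0,0,0,0,0,0.0025,0,0,0,0,0,0.0025,0,0,0,0,0,0.0025,0,0,0,0,0,0.0025,0,0,0,0,0,0.002,0,0,0,0,0,0.0015,0,0,0,0,0,0.0015,0,0,0,0,0,0.0015,0,0,0,0,0,0.0015,0,0,0,0,0,0.0015,0,0,0,0,0,0.0015,0,0,0,0,0,0.002,0,0,0,0,0,0.003,0,0,0,0,0,0.003,0,0,0,0,0,0.004,0,0,0,0,0,0.004,0,0,0,0,0,0.003,0,0,0,0,0,0,0,0,0],
)

```text
t: 32.07
eef_pos: [0.5286, 0.021, 0.2661]
ee_rot: [3.142, -0.002, 1.393]
force: [0.5, 0.6, -5.4]
width: 0.0334
```

```bash
python3 f.py; python3 -c "
from h import *
for n in('hook_seat','canister_loop','canister_grip','canister_foot'):
    for r in finder.landmark_of('side',n)[:2]: print(n,r['point'],round(r['conf'],2))
e=arm.get_state()['eef_pos']
print('pred',[np.round(proj('side',e+[0,0,z]),1) for z in(.016,.03,-.082)])"
```

```text
32.3167 [-0.113  0.442 -6.335 -0.033 -0.055  0.019  0.528  0.021  0.265  0.034] [0.643 0.32  0.575] [-3.141 -0.002  1.393]
canister_loop [254.8, 196.6] 0.9
canister_loop [371.2, 220.7] 0.67
canister_grip [372.8, 218.7] 0.92
canister_grip [252.8, 192.0] 0.62
canister_foot [250.9, 223.1] 0.86
canister_foot [366.7, 243.7] 0.83
pred [array([252.3, 190.5]), array([252.3, 186.3]), array([252.1, 218. ])]
```

The side landmarks read about 5 px lower than predicted, so the canister may sit lower in the grip. I check with one composite picture.

```bash
python3 look.py w11 canister_grip=.295
python3 - <<'E'
from h import *
s=optics.grab_frame('side')[:,:,::-1];cv2.imwrite('pics/s11.png',s)
a=cv2.imread('pics/s9.png');r=lambda i:cv2.resize(i[160:235,215:290],(400,400),interpolation=2)
w=cv2.imread('pics/w11.png');w7=cv2.imread('pics/w8.png');q=lambda i:cv2.resize(i[190:270,170:340],(400,188),interpolation=2)
cv2.imwrite('pics/c11.png',np.vstack([np.hstack([r(a),r(s)]),np.hstack([q(w7),q(w)])]))
for k in range(3):
    optics.grab_frame('side')
    print([(np.round(r['point']),round(r['conf'],2)) for n in('canister_foot','canister_grip','hook_seat') for r in finder.landmark_of('side',n)[:2]])
E
```

```text
32.5667 [0.5286 0.021  0.2653] [-3.1413 -0.0018  1.3935] [ 0.4093  0.0852 -0.2218 -0.0017 -1.263  -2.1569]
[(array([254., 219.]), 0.81), (array([363., 243.]), 0.75), (array([373., 219.]), 0.97), (array([249., 284.]), 0.66), (array([252., 200.]), 0.4)]
[(array([255., 220.]), 0.62), (array([367., 242.]), 0.58), (array([371., 214.]), 0.95), (array([255., 186.]), 0.81), (array([253., 196.]), 0.41)]
[(array([365., 242.]), 0.82), (array([256., 220.]), 0.72), (array([373., 217.]), 0.79), (array([254., 186.]), 0.72), (array([250., 197.]), 0.55)]
```

View pics/c11.png

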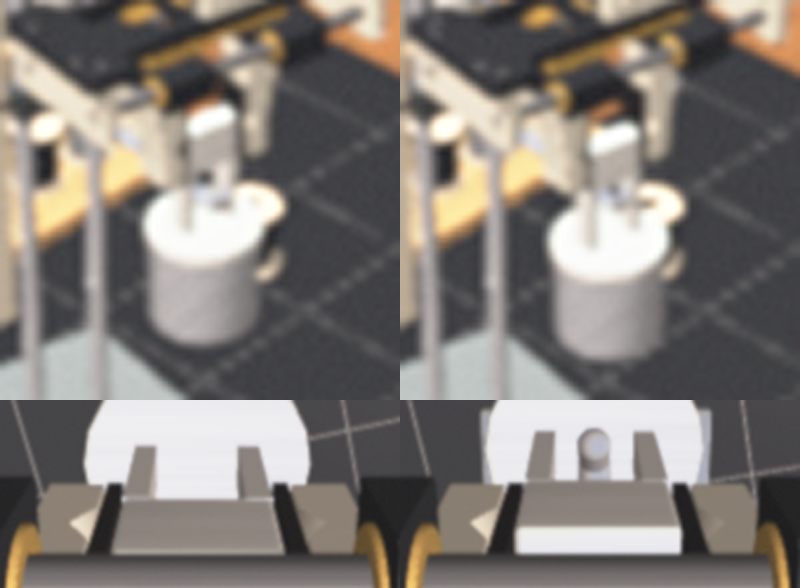

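The canister hangs about 13 mm lower in the fingers than before. It is still gripped over about 15 mm of the block, and the prong is seen centred in the window. The window edge is only a few mm above the seat, so I raise 15 mm more before backing out.

Call:
apply_moves(
  increments=[0,0,0,0,0,0,0,0,0,0,0,0,0,0,0.002,0,0,0,0,0,0.003,0,0,0,0,0,0.003,0,0,0,0,0,0.003,0,0,0,0,0,0.003,0,0,0,0,0,0.001,0,0,0,0,0,0,0,0,0,0,0,0,0,0,0],
  force=48,
)

```text
t: 34.15
eef_pos: [0.5283, 0.021, 0.2797]
ee_rot: [-3.139, -0.001, 1.393]
force: [1.5, 0.5, -9.3]
width: 0.0337
```

```bash
python3 f.py; python3 look.py w12
python3 - <<'E'
from h import *
# block top front edge row: bright below grey along centre columns
for f in('w11','w12'):
    g=cv2.imread(f'pics/{f}.png',0).astype(int)
    print(f,g[215:256,235].tolist(), g[215:256,270].tolist())
# tilt/slip in side: compare s11 with now
b=optics.grab_frame('side')[:,:,::-1];a=cv2.imread('pics/s11.png')
t=a[190:228,240:268];r=cv2.matchTemplate(b[170:240,225:285].copy(),t,cv2.TM_CCOEFF_NORMED);print(cv2.minMaxLoc(r)[1],np.array(cv2.minMaxLoc(r)[3])+[225-240,170-190])
E
```

```text
34.4 [  1.831  -0.611 -10.527  -0.271  -0.763  -0.011   0.528   0.021   0.28
   0.034] [0.426 0.552 0.94 ] [-3.139 -0.001  1.393]
34.45 [0.5282 0.021  0.2799] [-3.1392 -0.0015  1.3928] [ 0.409   0.0788 -0.1957 -0.0027 -1.2975 -2.157 ]
w11 [183, 184, 186, 188, 189, 190, 192, 192, 177, 148, 129, 125, 124, 124, 126, 126, 128, 129, 130, 130, 131, 130, 130, 132, 133, 133, 135, 139, 164, 210, 232, 236, 237, 236, 236, 235, 234, 235, 233, 217, 153] [109, 107, 107, 106, 107, 108, 113, 121, 126, 128, 128, 128, 128, 127, 129, 130, 130, 132, 133, 132, 131, 130, 131, 131, 133, 134, 136, 140, 167, 213, 233, 236, 237, 236, 235, 235, 234, 234, 232, 216, 152]
w12 [185, 185, 187, 189, 190, 191, 193, 192, 177, 148, 129, 125, 125, 125, 126, 127, 129, 131, 131, 131, 131, 130, 130, 132, 133, 134, 135, 140, 165, 211, 232, 236, 237, 236, 236, 235, 235, 235, 233, 217, 154] [109, 108, 107, 107, 107, 107, 109, 113, 120, 126, 129, 129, 129, 128, 129, 130, 131, 132, 133, 133, 133, 131, 131, 133, 133, 135, 136, 141, 166, 213, 233, 237, 237, 236, 236, 235, 234, 234, 232, 216, 152]
0.867853045463562 [ 0 -2]
```

Force rose to -10.5 N: the lid side of the window now touches the underside of the prong, so the slip is only about 6 mm. I lower 6 mm to centre the prong in the window.

Call:
apply_moves(
  increments=[0,0,-0.002,0,0,0,0,0,-0.002,0,0,0,0,0,-0.0015,0,0,0,0,0,0,0,0,0,0,0,0,0,0,0],
)

```text
t: 34.97
eef_pos: [0.5284, 0.0211, 0.276]
ee_rot: [-3.141, -0.002, 1.393]
force: [0.8, 0.2, -6.3]
width: 0.0333
```

```bash
python3 f.py
```

```text
35.2167 [ 0.274  0.279 -6.689 -0.042 -0.019  0.005  0.528  0.021  0.276  0.034] [0.311 0.448 0.288] [-3.141 -0.002  1.393]
```

Call:
apply_moves(
  increments=[0,0,-0.002,0,0,0,0,0,-0.002,0,0,0,-0.003,0.0005,0,0,0,0,-0.005,0.001,0,0,0,0,-0.005,0.001,0,0,0,0,-0.004,0.0008,0,0,0,0,0,0,0,0,0,0],
)

```text
t: 35.85
eef_pos: [0.5092, 0.0245, 0.2709]
ee_rot: [-3.14, -0.002, 1.393]
force: [0.5, -0.1, -6.0]
width: 0.0334
```

Call:
apply_moves(
  increments=[-0.003,0.0006,0,0,0,0,-0.004,0.0008,0,0,0,0,-0.004,0.0008,0,0,0,0,-0.005,0.001,0,0,0,0],
)

```text
t: 36.18
eef_pos: [0.4924, 0.028, 0.2714]
ee_rot: [-3.141, -0.002, 1.393]
force: [0.1, 0.5, -6.4]
width: 0.0338
```

Call:
apply_moves(
  increments=[-0.01,0.002,0,0,0,0,-0.012,0.002,0,0,0,0,-0.012,0.004,0,0,0,0,-0.002,0.012,0,0,0,0,0.002,0.022,0,0,0,0,0.003,0.024,0,0,0,0,0.003,0.024,0,0,0,0,0.003,0.024,0,0,0,0,0.003,0.024,0,0,0,0,0.003,0.024,0,0,0,0,0.003,0.024,0,0,0,0,0.003,0.024,0,0,0,0,0.002,0.014,0,0,0,0,0,0.006,0,0,0,0,0,0,0,0,0,0,0,0,0,0,0,0],
)

```text
t: 37.52
eef_pos: [0.4606, 0.2683, 0.2745]
ee_rot: [3.141, -0.007, 1.395]
force: [0.4, -0.4, -5.7]
width: 0.0336
```

```bash
python3 look.py w13 tray_free=.006 tray_tin=.006 canister_foot=0.18; python3 f.py
python3 - <<'E'
from h import *
optics.grab_frame('side')
print([(np.round(r['point'],1),round(r['conf'],2)) for n in('tray_free','tray_tin','canister_foot') for r in finder.landmark_of('side',n)[:2]])
e=arm.get_state()['eef_pos'];print(np.round(proj('side',e-[0,0,.088]),1))
E
```

```text
37.5167 [0.4606 0.2683 0.2745] [ 3.141  -0.0071  1.3948] [ 0.8931  0.0843 -0.2016 -0.003  -1.2784 -2.639 ]
tray_free [258.9 165.6] 0.73 [0.4757 0.2746 0.006 ]
tray_tin [329.  162.2] 0.93 [0.4885 0.3734 0.006 ]
37.9667 [-0.11  -0.162 -6.424 -0.05  -0.038 -0.008  0.461  0.268  0.275  0.034] [0.516 0.439 0.399] [ 3.141 -0.008  1.393]
[(array([204.9, 316.2]), 0.91), (array([251.1, 284.2]), 0.35), (array([173.6, 338.1]), 0.57), (array([366.6, 243.9]), 0.91), (array([207.1, 272.8]), 0.83)]
[205.2 271.8]
```

Foot and tray landmarks agree (tray_free about (0.474,0.271)). I move over it and down.

Call:
apply_moves(
  increments=[0.004,0.001,0,0,0,0,0.005,0.001,-0.006,0,0,0,0.004,0.001,-0.012,0,0,0,0,0,-0.014,0,0,0,0,0,-0.014,0,0,0,0,0,-0.014,0,0,0,0,0,-0.014,0,0,0,0,0,-0.014,0,0,0,0,0,-0.014,0,0,0,0,0,-0.014,0,0,0,0,0,-0.012,0,0,0,0,0,-0.008,0,0,0,0,0,-0.004,0,0,0,0,0,0,0,0,0,0,0,0,0,0,0],
)

```text
t: 39.47
eef_pos: [0.4808, 0.2727, 0.1233]
ee_rot: [3.139, -0.007, 1.394]
force: [-0.1, -0.3, -5.8]
width: 0.0337
```

```bash
python3 look.py w14 tray_free=.006 tray_tin=.006; python3 f.py
python3 - <<'E'
from h import *
s=optics.grab_frame('side');cv2.imwrite('pics/s14.png',s[:,:,::-1])
print([(np.round(r['point'],1),round(r['conf'],2)) for n in('tray_free','canister_foot') for r in finder.landmark_of('side',n)[:2]])
e=arm.get_state()['eef_pos'];print(np.round(proj('side',e-[0,0,.088]),1),np.round(proj('side',np.array([.474,.271,.006])),1))
E
```

```text
39.4667 [0.4808 0.2727 0.1233] [ 3.1391 -0.0066  1.3944] [ 0.8695  0.2314 -0.386  -0.0014 -0.9464 -2.6158]
tray_tin [359.8 168.6] 0.61 [0.486  0.3731 0.006 ]
39.8667 [-0.137  0.138 -6.33  -0.054 -0.005  0.01   0.481  0.273  0.124  0.034] [0.501 0.157 0.438] [ 3.139 -0.008  1.394]
[(array([205.3, 316.7]), 0.71), (array([174. , 337.6]), 0.73), (array([203.5, 310.3]), 0.67)]
[202.3 309.2] [204.9 317.4]
```

Call:
apply_moves(
  increments=[-0.003,0,-0.002,0,0,0,-0.003,0,-0.003,0,0,0,0,0,-0.003,0,0,0,0,0,-0.003,0,0,0,0,0,-0.003,0,0,0,0,0,-0.003,0,0,0,0,0,-0.002,0,0,0,0,0,-0.001,0,0,0,0,0,0,0,0,0],
)

```text
t: 40.82
eef_pos: [0.4734, 0.2724, 0.1008]
ee_rot: [3.14, -0.006, 1.394]
force: [0.6, -0.4, -7.0]
width: 0.0337
```

Call:
apply_moves(
  increments=[0,0,-0.001,0,0,0,0,0,-0.001,0,0,0,0,0,-0.001,0,0,0,0,0,-0.001,0,0,0,0,0,-0.001,0,0,0],
)

```text
t: 41.23
eef_pos: [0.4742, 0.2727, 0.0963]
ee_rot: [3.138, -0.007, 1.395]
force: [-2.1, -3.4, 5.9]
width: 0.0337
```

```bash
python3 f.py
```

```text
41.4833 [-1.285 -1.842  1.603 -0.768  0.59  -0.017  0.474  0.273  0.096  0.033] [0.467 0.801 2.361] [ 3.139 -0.007  1.395]
```

Down on the floor: the table carries all the weight. I release and withdraw upward.

Call:
apply_moves(
  increments=[0,0,0,0,0,0,0,0,0,0,0,0,0,0,0,0,0,0,0,0,0,0,0,0,0,0,0,0,0,0,0,0,0,0,0,0,0,0,0,0,0,0,0,0,0,0,0,0,0,0,0,0,0,0,0,0,0,0,0,0],
  hand=0,
)

```text
t: 42.37
eef_pos: [0.4763, 0.2754, 0.0978]
ee_rot: [3.135, -0.013, 1.396]
force: [1.0, 1.4, -0.2]
width: 0.087
```

Call:
apply_moves(
  increments=[0,0,0.004,0,0,0,0,0,0.008,0,0,0,0,0,0.012,0,0,0,0,0,0.014,0,0,0,0,0,0.014,0,0,0,0,0,0.014,0,0,0,0,0,0.014,0,0,0,0,0,0.014,0,0,0,0,0,0.014,0,0,0,0,0,0.01,0,0,0,0,0,0,0,0,0,0,0,0,0,0,0],
)

```text
t: 43.37
eef_pos: [0.4759, 0.2744, 0.2282]
ee_rot: [3.133, -0.015, 1.396]
force: [-0.2, -1.4, -0.1]
width: 0.0878
```

```bash
python3 look.py w15 canister_grip=.118 canister_loop=.104 tray_tin=.006
python3 - <<'E'
from h import *
np.set_printoptions(precision=3,suppress=True)
s0=cv2.imread('pics/side0.png');t0=cv2.imread('pics/top0.png')
s=optics.grab_frame('side')[:,:,::-1]
print([(n,np.round(r['point'],1),round(r['conf'],2)) for n in('canister_grip','canister_foot','hook_seat') for r in finder.landmark_of('side',n)[:3]])
print('pred foot/grip',proj('side',np.array([.474,.2725,.006])),proj('side',np.array([.474,.2725,.118])))
t=optics.grab_frame('top')[:,:,::-1];cv2.imwrite('pics/s15.png',s);cv2.imwrite('pics/t15.png',t)
for nm,a,b,boxes in(('side',s0,s,dict(shears=(125,265,180,318),spool=(278,250,300,275),bobbin=(243,275,258,290),wide=(305,222,335,250),jar=(300,190,323,220),spoolb=(253,192,272,215))),('top',t0,t,dict(wide=(302,208,334,240),jar=(333,180,358,203),spool=(260,215,280,235),spoolb=(306,140,328,162),bob=(224,208,240,222),shears=(152,132,185,192),green=(335,248,362,273)))):
    for k,(x0,y0,x1,y1) in boxes.items():
        r=cv2.matchTemplate(b[y0-6:y1+6,x0-6:x1+6].copy(),a[y0:y1,x0:x1].copy(),cv2.TM_CCOEFF_NORMED);_,v,_,l=cv2.minMaxLoc(r);print(nm,k,round(v,3),l[0]-6,l[1]-6)
E
```

```text
43.3667 [0.4759 0.2744 0.2282] [ 3.1327 -0.0148  1.3956] [ 0.88    0.131  -0.2556  0.0005 -1.167  -2.6262]
canister_grip [248.4 182.1] 0.83 [0.4744 0.2708 0.118 ]
canister_loop [248.5 173.9] 0.89 [0.47   0.2717 0.104 ]
tray_tin [328.3 153.6] 0.64 [0.4844 0.3715 0.006 ]
[('canister_grip', array([205.6, 287.9]), 0.94), ('canister_grip', array([372.3, 218.1]), 0.57), ('canister_foot', array([205.3, 317.2]), 0.74), ('canister_foot', array([364.2, 243.5]), 0.71), ('canister_foot', array([151.4, 297.1]), 0.2), ('hook_seat', array([249.9, 197.8]), 0.46)]
pred foot/grip (np.float64(204.5348646829467), np.float64(317.6656158145869)) (np.float64(202.22739455202495), np.float64(289.2155717695093))
side shears 0.999 0 0
side spool 0.999 0 0
side bobbin 0.999 0 0
side wide 0.999 0 0
side jar 0.999 0 0
side spoolb 0.999 0 0
top wide 1.0 0 0
top jar 1.0 0 0
top spool 1.0 0 0
top spoolb 1.0 0 0
top bob 1.0 0 0
top shears 0.945 0 0
top green 0.999 0 0
```

```bash
python3 -c "
from station import arm
print(arm.job_done())"
```

```text
the job is handed in; nothing more can be done
None
```

The loop canister was hung on the spring scale, weighed, and put in the empty half of the tray. It weighs about 6.2 N (roughly 0.63 kg) and pulled the hook down about 81 mm. I handed the job in at about 43.5 s of the 72 s allowed.

**Hanging:** I lowered it at about 30 mm/s or less until the tool read zero force, then released it. It hung with no pixel motion in the wrist pictures from about 24 s to 27 s. I then took hold of it again, lifted it slowly, backed off the prong and set it down.

**Last checks:** The landmarks put the canister upright at the middle of the empty half, within a few mm. The jar, wide tin, spools, bobbin, shears and green look-alike all matched the first pictures with no shift. The tray tin was checked only by its landmark, which agreed to about 5 mm. The hook landmark is back at its start, and the gripper is open and clear above.

**What went wrong or disagreed:**
- **First grasp missed:** the fingers closed on top of the block, pressed with about 17 N and briefly tipped the canister. It stood up again unharmed. The fingertips turned out to be about 16 mm behind the reported TCP, not 11 mm ahead as stated.
- **Slip after regrasp:** the canister sat 6–13 mm lower in the grip. I didn't settle how much of that was slip, because the estimates disagreed.
- **Touch on the prong:** before backing out, the lid side of the window pressed on the underside of the prong with about 4 N. I lowered it and the force went away.
- **Hook speed:** I couldn't measure it directly, so I infer no jump from the slow tool motion and the nearly balanced release.

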